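# Two-stop stroke check of a bottle-top dispenser

### The arm

A 6-joint arm with a two-finger parallel gripper is mounted at the origin on a cart in front of the work surface, level with it; the furniture and walls round the work are solid. World frame = base frame: x ahead of the robot, y to its left, z up, the work surface at z = 0. Lengths are in m, angles in degrees, forces in N, time in s.
With the tool pointing down it reaches from about 0.375 to 0.75 m from the base axis. Payload 9 kg.
Tool frame: the origin (TCP) lies where the fingers leave the gripper's body, on its centre line; the fingertips stand 73 mm ahead of it and the grasp point (between the pads) lies 54 mm ahead of it (robot.tip_reach is the distance from the TCP to the fingertips, in m); z points along the fingers, y is the line along which they close (so a half turn about z gives the same grasp; the last joint's range is limited). The gripper opens to 85 mm and grips with 20 to 120 N. Pads are 22 mm wide; open, the fingers measure 114 mm over their backs; the gripper's body (76 mm by 85 mm) begins 54 mm behind the grasp point. The pads swing forward as they close: fully open they stand 13 mm farther back than shut.
Start: joints at [57.542, 5.964, 5.575, 89.605, 0, 77.527], TCP at [0.205, 0.564, 0.304] pointing down, gripper open.
Joint ranges: [-171.21, 171.21], [-48.23, 106.86], [-62.78, 66.21], [-105.2, 120.99], [-86.42, 89.51], [-180, 180]. Speed limits (degrees/s): [127.2, 127.2, 147.25, 180, 180, 180].

### API

Orientations are given as [roll, pitch, yaw] about the fixed x, y, z axes, in that order (R = Rz(yaw) Ry(pitch) Rx(roll)).
In Python, from plant import robot gives the robot as it stands. Calls block until the motion is done:
- robot.move_pose(position, orientation): joint-space move of the TCP to a pose.
- robot.line_to(position, vel=0.15, rotation=None, guard=None): straight line of the TCP; rotation=None keeps the orientation; vel is the mean speed in m/s. With guard (N) it stops when the force on the tool has changed by that much, and returns True; else False.
- robot.goto_joints(angles): joint-space move.
- robot.set_gripper(opening): finger opening in m; the grip force is fixed at half the most; returns when the fingers have stopped.
- robot.pause(seconds).
- robot.ik(position, orientation): joint angles nearest the present ones, or None.
- robot.observe(): the state.
- robot.grab_frame(name): name is "scene" or "top" or "wrist"; returns the picture (480x640x3 uint8, blue, green, red); there is no depth.
- robot.get_calibration(name): a dict with "vertical_fov" (degrees; the focal length in pixels is half the picture's height over the tangent of half this angle, whatever the lens; pixels are square), "cx", "cy" (the principal point, pixels), "k1" (the pictures are not rectified: a ray, as slopes to the right and down, at radius r is drawn at 1 + k1 r^2 times it, then the intrinsics apply), "rvec" (rotation vector, rad) and "tvec" (3), from world to camera coordinates, as OpenCV has them. Camera axes: x right, y down, z forward; pixel columns grow to the right and rows downward; lengths in m; the calibration is good to about 2 mm. A picture is of the moment at which its call begins: read the wrist's pose just before it. get_calibration takes no time and is no camera call; for the wrist camera it gives the pose at the moment of the call.
A pose or a line that the arm cannot do raises robot.IKError and nothing moves.
- robot.job_done(): hands the job in; it is judged then, once.
The state is a dict: "time": time; "q": joint angles; "qvel": joint speeds; "joint_torque": joint torques, N m; "tool_pos": TCP position; "tcp_rot": TCP orientation; "ft_force": force on the tool from outside, world axes, zero at the start; "torque": the same for the moment, N m; "gripper_width": finger opening in m; "gripper_force": force on a finger pad.
Only numpy, scipy, OpenCV 4.12 (cv2) and the standard library are available. Lean on these libraries where they do the work, as an engineer would, in place of code of your own. Each camera call takes 0.05 s, during which the arm holds its last target. There are 200 camera calls.

### The job

Check the empty bottle-top dispenser before use: swing its spout round until the outlet is over the white drip cup. Then, with shut fingertips, press the blue plunger knob gently down to its soft first stop and rest there for about a second, push on through to the firm second stop without forcing it (stay under 24 N), pause briefly there, and let the knob come all the way up. Leave the spout over the cup and do not disturb the pot and vials that stand around.

Things in the scene. Friction and masses are not known exactly. Their poses are not given: they have to be found in the camera images.
- knob: Blue plunger knob, 34 mm across, 10 mm thick, on the dispenser atop the bottle. Origin: centre of its flat top, 242 mm above the worktop when fully up; z up. It moves straight down on the upright axis of the bottle, about which the spout also swivels. A light spring pushes it back up with 1 to 3 N; see barrel_top for its stops.
- barrel_top (a point): Centre of the top of the white barrel (33 mm wide) under the knob, 212 mm above the worktop. First stop: after 7 to 13 mm of travel (a volume setting that cannot be read); the knob then stands still until the push passes about 9 N, and goes 4 mm on against a stiffer spring (9 to 13 N) to the firm second stop. Over 14 N it is on the second stop.
- spout (a joint): Swivel angle of the spout, rad: 0 is over the drip cup, positive turns it anticlockwise seen from above; it starts 0.7 to 1.3 rad off and turns from -0.5 to 1.8. It is stiff (0.08 N m friction) and stays where it is left.
- spout_grip (a point): Point on the centre line of the straight level part of the white spout tube (round, 10 mm thick, 166 mm above the worktop), 88 mm out from the swivel axis; its x axis points along the tube towards the swivel axis. The tube can be gripped here across its width from above, or pushed sideways.
- spout_outlet (a point): Centre of the open lower end of the spout tip, 115 mm out from the swivel axis and 123 mm above the worktop; the tip is a 10 mm thick upright piece that hangs 43 mm down from the level tube.
- cup_mouth (a point): Centre of the mouth of the white drip cup (52 mm across outside, 46 mm inside, rim 54 mm above the worktop), which is fixed to the dispenser's grey stand 115 mm out from the swivel axis.
- sample_pot: Bystander: white-capped sample pot, 45 mm across, 48 mm high; origin at the centre of its underside, z up. Leave alone.
- vial_red: Bystander: small white vial with red cap, 24 mm across, 45 mm high; origin at the centre of its underside, z up. Leave alone.
- vial_green: Bystander: small white vial with green cap, 24 mm across, 45 mm high; origin at the centre of its underside, z up. Leave alone.

How it is judged (in metres and radians):
On the way, in this order (a step that is already met when the one before it is completed fails the run):
1. the spout outlet is over the drip cup (within 12 mm of its centre) (horizontal distance between spout_outlet and cup_mouth below 0.012 m), for 0.2 s.
2. the fingers press the knob against its first stop (3.7 to 9.5 N) for 0.5 s, spout over the cup (contact force between the fingers and knob between 3.7 and 9.5 N and height (world z) of knob below 0.236 m and horizontal distance between spout_outlet and cup_mouth below 0.012 m), for 0.5 s.
3. the fingers press the knob against its second stop (over 13.8 N) for 0.2 s, spout over the cup (contact force between the fingers and knob above 13.8 N and height (world z) of knob below 0.232 m and horizontal distance between spout_outlet and cup_mouth below 0.012 m), for 0.2 s.
At the end, for the whole second after the job is handed in: The plunger knob is all the way up again (within 1.5 mm) and still, and the spout outlet is over the drip cup (within 12 mm of its centre) (height (world z) of knob above 0.2405 m and horizontal distance between spout_outlet and cup_mouth below 0.012 m and linear speed of knob below 0.01 m/s); the robot touches nothing.
It fails at once if the plunger is pushed with more than 24 N (contact force between any of the arm, the fingers and knob above 24 N).
It fails at once if the plunger is pressed while the outlet is not over the cup (height (world z) of knob below 0.238 m and horizontal distance between spout_outlet and cup_mouth above 0.02 m).
It fails at once if sample_pot is moved more than 15 mm or tipped (distance of sample_pot from where it was at the start of the episode above 0.015 m or angle between sample_pot's own z axis and vertical above 0.4 rad).
It fails at once if vial_red is moved more than 15 mm or tipped (distance of vial_red from where it was at the start of the episode above 0.015 m or angle between vial_red's own z axis and vertical above 0.4 rad).
It fails at once if vial_green is moved more than 15 mm or tipped (distance of vial_green from where it was at the start of the episode above 0.015 m or angle between vial_green's own z axis and vertical above 0.4 rad).
It also fails if it takes over 72 s, if anything falls off the work surface, if the arm or the gripper's body presses on something with over 40 N, if the wrist force passes 120 N, or if a joint passes its speed limit or range.

## Working session

There is one attempt and no reset: what is moved stays moved. The work goes in short steps, each a Python script; the robot and the scene stay as the last script left them, time stands still between calls to the robot, and variables do not carry over. Pictures are saved under pics/ and viewed, at most 10 in all, crops included, and the job is handed in when it is done.

```bash
mkdir -p pics; ls; python3 - <<'E'
from plant import robot
import cv2
o=robot.observe();print(o['time'],o['tool_pos'],o['tcp_rot'],robot.tip_reach)
for n in('scene','top'):
    cv2.imwrite(f'pics/{n}0.png',robot.grab_frame(n));c=robot.get_calibration(n);print(n,c)
E
```

```text
pics
0.0 [0.20492132 0.56368515 0.30311823] [-1.79926294e+02 -1.55682625e-02  1.60016854e+02] 0.0726
scene {'vertical_fov': 53.78325282042974, 'cx': 325.533901854622, 'cy': 236.9381905572159, 'k1': 0.03899158180249498, 'rvec': array([ 0.71399039, -2.59964604,  1.14666306]), 'tvec': array([0.44961655, 0.40816162, 0.62361003])}
top {'vertical_fov': 50.83382704552486, 'cx': 315.007024468643, 'cy': 234.83723030323927, 'k1': -0.14012364118178255, 'rvec': array([ 2.18540202, -2.16347186,  0.07929201]), 'tvec': array([-0.15976121,  0.58715234,  0.94413025])}
```

View pics/scene0.png

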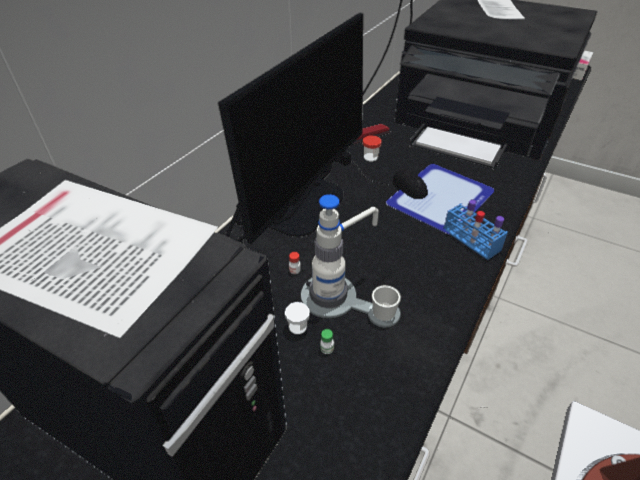

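View pics/top0.png

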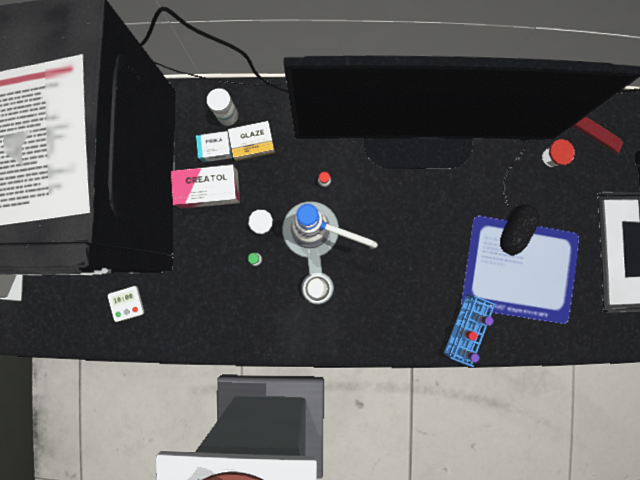

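The scene view shows the dispenser with its knob at (329,201), the spout tip at (376,212) and the cup at (385,303). In the top view the knob is at (308,216), the spout end at (375,244) and the cup at (317,288). The red vial is at (324,179), the green vial at (254,259) and the pot at (260,221). The spout has to turn clockwise.

```bash
cat > h.py <<'E'
import numpy as np, cv2
def ray(c,uv):
    f=240/np.tan(np.radians(c['vertical_fov']/2))
    d=(np.array(uv,float)-[c['cx'],c['cy']])/f
    s=d.copy()
    for _ in range(20): s=d/(1+c['k1']*(s@s))
    R=cv2.Rodrigues(np.array(c['rvec']))[0]
    return -R.T@np.array(c['tvec']), R.T@np.array([*s,1.])
def plane(c,uv,z):
    o,d=ray(c,uv); return o+d*(z-o[2])/d[2]
def cross(c1,u1,c2,u2):
    o1,d1=ray(c1,u1);o2,d2=ray(c2,u2)
    t=np.linalg.lstsq(np.c_[d1,-d2],o2-o1,rcond=None)[0]
    a,b=o1+t[0]*d1,o2+t[1]*d2
    return (a+b)/2,np.linalg.norm(a-b)
def blob(img,m,near):
    n,l,s,ce=cv2.connectedComponentsWithStats(m.astype(np.uint8))
    i=1+np.argmin([np.hypot(*(ce[k]-near))+(1e3 if s[k,4]<30 else 0) for k in range(1,n)])
    return ce[i],s[i],l==i
def hsv(img): return cv2.cvtColor(img,cv2.COLOR_BGR2HSV)
E
python3 - <<'E'
from plant import robot
from h import *
np.set_printoptions(precision=4,suppress=True)
T,S=[robot.get_calibration(n) for n in('top','scene')]
t,s=cv2.imread('pics/top0.png'),cv2.imread('pics/scene0.png')
bl=lambda i:(hsv(i)[...,0]>100)&(hsv(i)[...,0]<125)&(hsv(i)[...,1]>150)&(hsv(i)[...,2]>90)
kt,st,_=blob(t,bl(t),(308,216)); ks,ss,_=blob(s,bl(s),(329,201))
print('knob px',kt,st,ks,ss); print(plane(T,kt,.242),plane(S,ks,.240),cross(T,kt,S,ks))
print('cup',plane(T,(317,288),.054),'tip',plane(T,(375,244.5),.166),plane(S,(376,209),.171))
for n,p,z in(('pot',(260,221),.048),('red',(324,179),.045),('green',(254,259),.045),('monL',(297,137),.1),('monTop',(287,60),.45)):print(n,plane(T,p,z))
print('cross mon bottom-left',cross(T,(297,137),S,(246,240)),'mon topleft',cross(T,(286,59),S,(221,102)))
cv2.imwrite('pics/c.png',cv2.resize(t[160:320,230:400],None,fx=3.5,fy=3.5,interpolation=cv2.INTER_CUBIC))
E
```

```text
knob px [307.0111 214.3705] [297 204  22  21 359] [328.7992 201.0615] [319 194  21  15 244]
[ 0.6011 -0.1439  0.242 ] [ 0.6012 -0.142   0.24  ] (array([ 0.6018, -0.1436,  0.2386]), np.float64(0.0006612303612513449))
cup [ 0.488  -0.1588  0.054 ] tip [ 0.5621 -0.2534  0.166 ] [ 0.5587 -0.2423  0.171 ]
pot [ 0.6118 -0.0506  0.048 ]
red [ 0.6932 -0.17    0.045 ]
green [ 0.5405 -0.0403  0.045 ]
monL [ 0.7591 -0.1203  0.1   ]
monTop [ 0.7498 -0.1247  0.45  ]
cross mon bottom-left (array([ 0.7662, -0.1172,  0.0928]), np.float64(0.011055810923363057)) mon topleft (array([ 0.7831, -0.1185,  0.3775]), np.float64(0.001184585657950186))
```

View pics/c.png

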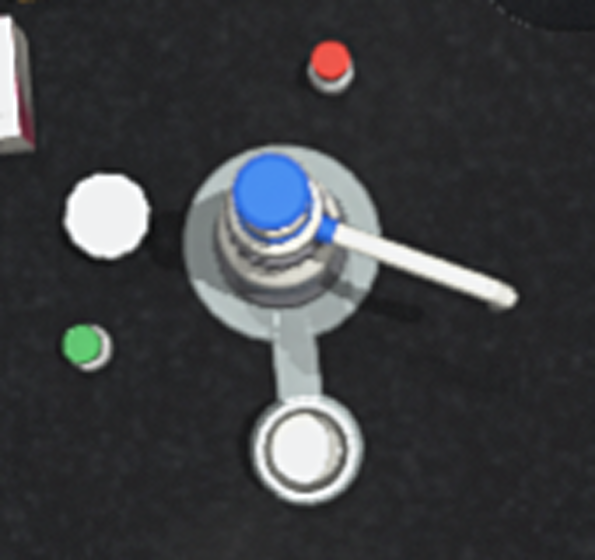

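The crop confirms the cup centre at crop (308,449), the spout end at (512,297) and the knob at (273,190). Before swinging the arm across, I'll check the tower's corner and the path.

```bash
python3 - <<'E'
from plant import robot
from h import *
np.set_printoptions(precision=3,suppress=True)
T,S=[robot.get_calibration(n) for n in('top','scene')]
print('towerbottom',plane(T,(174,270),0),'top corner',cross(T,(108,272),S,(262,262)), 'desk edge',plane(T,(265,363),0))
print('grey',plane(T,(217,377),0),plane(T,(322,377),0),'base',plane(T,(238,475),0))
A=np.array([.6015,-.1437]); cup=plane(T,(318,288.3),.054)[:2]; tip=plane(T,(375,244.5),.168)[:2]
for n,p in(('cup',cup),('tip',tip)): d=p-A; print(n,np.hypot(*d),np.degrees(np.arctan2(d[1],d[0])))
d=tip-A;phi=np.degrees(np.arctan2(d[1],d[0]))
g=A+.088*d/np.hypot(*d)
for y in(phi,phi+180): print(robot.ik([*g,.30],[180,0,y]))
print(robot.ik([.21,.33,.4],[180,0,160]),robot.ik([.36,-.1,.4],[180,0,70]))
E
```

```text
towerbottom [0.518 0.125 0.   ] top corner (array([0.521, 0.114, 0.36 ]), np.float64(0.024028035150575246)) desk edge [ 0.34  -0.059 -0.   ]
grey [0.31  0.035 0.   ] [ 0.314 -0.17  -0.   ] base [ 0.116 -0.007  0.   ]
cup 0.11531317118672646 -171.52613744891147
tip 0.11637575301193989 -109.87758649463679
[ -33.782    8.538    7.938   89.4      0.    -103.905]
[-33.782   8.538   7.938  89.4     0.     76.095]
[ 38.179 -27.424 -13.801 103.623   0.     58.179] [-35.82  -30.469 -15.896 104.573   0.     74.18 ]
```

```bash
cat > move1.py <<'E'
from plant import robot
from h import *
np.set_printoptions(precision=3,suppress=True)
A=np.array([.6015,-.1437]); phi=-109.9
P=lambda p,r=.088:A+r*np.array([np.cos(np.radians(p)),np.sin(np.radians(p))])
robot.move_pose([.21,.33,.4],[180,0,160])
robot.set_gripper(.045)
robot.move_pose([.36,-.1,.4],[180,0,phi+180])
robot.move_pose([*P(phi),.31],[180,0,phi+180])
print('guard',robot.line_to([*P(phi),.222],vel=.08,guard=6))
robot.set_gripper(0.0)
o=robot.observe();print(o['time'],o['tool_pos'],o['ft_force'],o['gripper_width'],o['gripper_force'])
cv2.imwrite('pics/t1.png',robot.grab_frame('scene')[150:400,200:500])
E
python3 move1.py
```

```text
guard False
5.9333 [ 0.572 -0.227  0.222] [-0.567 -0.108  3.989] 0.007579820311362382 58.503679633140564
```

View pics/t1.png

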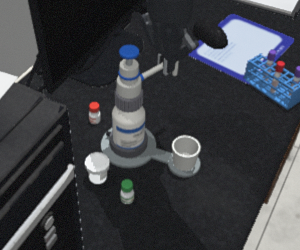

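The crop shows the fingertips around the spout tube at about (165,68), with the vials and pot untouched. The width of 7.6 mm and force of 58 N show the tube is held. Next is the arc.

```bash
python3 - <<'E'
from plant import robot
from h import *
np.set_printoptions(precision=3,suppress=True)
A=np.array([.6015,-.1437])
P=lambda p,r=.088:A+r*np.array([np.cos(np.radians(p)),np.sin(np.radians(p))])
for p in np.linspace(-109.9,-171.5,9)[1:]:
    robot.line_to([*P(p),.222],vel=.04,rotation=[180,0,p+180])
    o=robot.observe();print(o['ft_force'],o['torque'],o['gripper_width'])
robot.set_gripper(.045)
robot.line_to([*P(p),.33],vel=.12)
robot.move_pose([.40,-.157,.38],[180,0,p+180])
robot.set_gripper(0)
t=robot.grab_frame('top');cv2.imwrite('pics/t2.png',t);o=robot.observe()
cv2.imwrite('pics/c2.png',cv2.resize(t[160:320,230:400],None,fx=3.5,fy=3.5,interpolation=cv2.INTER_CUBIC))
print(o['time'],o['ft_force'],o['gripper_width'])
E
```

```text
[-1.428 -0.338  5.89 ] [0.044 0.297 0.017] 0.008125810703418262
[-1.008  0.035  6.549] [-0.019  0.347  0.021] 0.00743573234529631
[-1.879  0.338  6.217] [-0.032  0.388  0.034] 0.007493619796919913
[-2.51  -0.69   7.193] [-0.142  0.455 -0.002] 0.0076492639182215594
[-2.98  -0.609  7.781] [-0.12   0.592  0.038] 0.00764063341013797
[-3.826  0.111  7.326] [-0.102  0.685  0.041] 0.007693919198202918
[-4.151  0.33   8.196] [-0.095  0.763  0.021] 0.007680916892342926
[-4.674 -0.589  8.207] [-0.028  0.95  -0.027] 0.007420741024064981
12.125 [-0.568 -0.131  0.95 ] 0.00015753307535088554
```

View pics/c2.png

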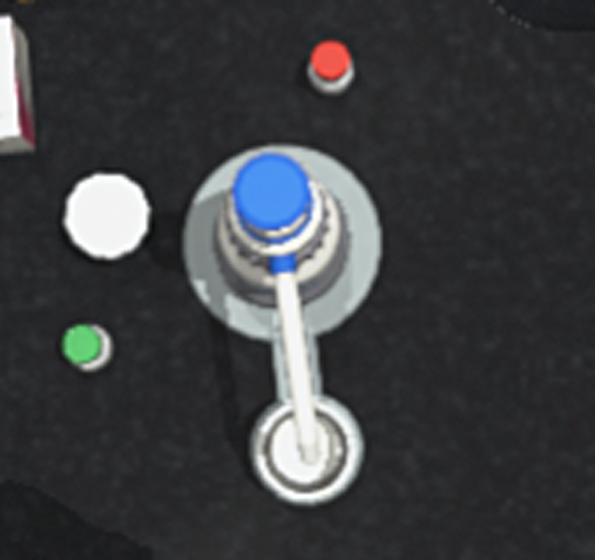

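The crop shows the spout lying along the cup arm with its tip at crop (311,455), over the cup. I'll check the angle numerically, then hover above the knob and touch it lightly.

```bash
python3 - <<'E'
from plant import robot
from h import *
np.set_printoptions(precision=4,suppress=True)
T=robot.get_calibration('top');A=np.array([.6015,-.1437])
for u in((311,452),(303,405),(293,330)):
    d=plane(T,(u[0]/3.5+230,u[1]/3.5+160),.169)[:2]-A;print(np.hypot(*d),np.degrees(np.arctan2(d[1],d[0])))
yaw=8.5
robot.move_pose([.5,-.1437,.38],[180,0,yaw])
robot.line_to([*A,.345],vel=.1)
robot.pause(.3)
f0=robot.observe()['ft_force'].copy()
h=robot.line_to([*A,.310],vel=.015,guard=1.0)
o=robot.observe();print(h,o['time'],o['tool_pos'],o['tool_pos'][2]-robot.tip_reach,f0,o['ft_force'])
t=robot.grab_frame('scene');cv2.imwrite('pics/t3.png',cv2.resize(t[150:350,230:430],None,fx=3,fy=3))
E
```

```text
0.1143135728634713 -170.5526759068535
0.09233930090992593 -170.74630711285468
0.0573458361653657 -170.1017756471096
True 15.9667 [ 0.6014 -0.1437  0.3132] 0.24059539375067424 [-0.348   0.9179 -0.1997] [ 1.056  -0.0753  1.301 ]
```

View pics/t3.png

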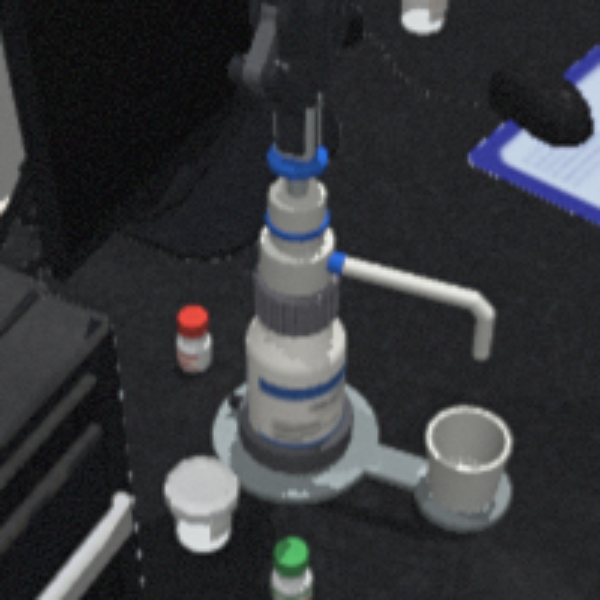

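The view shows the shut fingertips centred on the knob, the spout over the cup and the bystanders in place. Now the force-stepped press.

```bash
cat > press.py <<'E'
from plant import robot
from h import *
A=np.array([.6015,-.1437]); B=.0
def fz(n=4):
    v=[]
    for _ in range(n): robot.pause(.02); v.append(robot.observe()['ft_force'][2])
    return np.mean(v)
z=.3137; log=[]
def step(dz):
    global z
    z+=dz; robot.line_to([*A,z],vel=.02); f=fz(); o=robot.observe(); log.append((round(z,4),round(float(o['tool_pos'][2]),4),round(float(f),1))); return f
f=0
while f<5.5 and z>.296: f=step(-.0008 if z>.3075 and f<3.5 else -.0003)
print('first',z,f,robot.observe()['time'])
if f<5.5 or f>8.8: print(log); robot.line_to([*A,.345]); raise SystemExit('unexpected')
while fz()<5.5: step(-.0001)
for _ in range(5): robot.pause(.2); print('hold',fz())
n=0
while f<16.5 and n<60: f=step(-.0003);n+=1
print('second',z,f)
for _ in range(4): robot.pause(.1); print('hold2',fz())
robot.line_to([*A,.36],vel=.04)
print(robot.observe()['time'],log)
E
python3 press.py
```

```text
first 0.3057999999999997 5.578252127488776 20.1333
hold 6.00253189869474
hold 5.712769734639596
hold 6.161942647446407
hold 5.911739224461271
hold 5.7390306686228705
second 0.2993999999999992 16.57945038600121
hold2 16.059510460010912
hold2 16.588367756053636
hold2 16.385295795006762
hold2 16.15476623679499
30.9 [(0.3129, 0.3129, 1.7), (0.3121, 0.312, 0.9), (0.3113, 0.3112, 1.5), (0.3105, 0.3105, 1.2), (0.3097, 0.3097, 1.7), (0.3089, 0.3089, 1.6), (0.3081, 0.3081, 1.4), (0.3073, 0.3073, 1.6), (0.307, 0.3069, 1.1), (0.3067, 0.3067, 1.6), (0.3064, 0.3064, 1.3), (0.3061, 0.3063, 4.0), (0.3058, 0.3062, 5.6), (0.3057, 0.3062, 6.0), (0.3054, 0.3062, 7.4), (0.3051, 0.3061, 8.8), (0.3048, 0.3058, 8.9), (0.3045, 0.3056, 9.2), (0.3042, 0.3053, 9.6), (0.3039, 0.3051, 9.9), (0.3036, 0.3048, 10.1), (0.3033, 0.3045, 10.2), (0.303, 0.3043, 10.1), (0.3027, 0.304, 10.7), (0.3024, 0.3037, 10.7), (0.3021, 0.3035, 10.7), (0.3018, 0.3032, 11.0), (0.3015, 0.303, 11.3), (0.3012, 0.3027, 11.2), (0.3009, 0.3025, 12.0), (0.3006, 0.3022, 12.3), (0.3003, 0.3019, 12.0), (0.3, 0.3019, 13.4), (0.2997, 0.3018, 15.0), (0.2994, 0.3018, 16.6)]
```

The force profile matches: first stop at about 8 mm of travel and 6 N, 4 mm more, then the second stop at 16 N. I'll back off, check and hand in.

```bash
python3 - <<'E'
from plant import robot
from h import *
robot.move_pose([.42,-.15,.38],[180,0,8.5])
S=robot.get_calibration('scene');T=robot.get_calibration('top')
bl=lambda i:(hsv(i)[...,0]>100)&(hsv(i)[...,0]<125)&(hsv(i)[...,1]>150)&(hsv(i)[...,2]>90)
s,t=robot.grab_frame('scene'),robot.grab_frame('top')
ks=blob(s,bl(s),(329,201))[0];print(ks,'was 328.8,201.1')
t0=cv2.imread('pics/t2.png');print('top diff in spout area',(cv2.absdiff(t,t0)[200:310,240:345].max(2)>60).sum())
cv2.imwrite('pics/t4.png',cv2.resize(s[150:380,230:460],None,fx=2.5,fy=2.5))
E
```

```text
[328.79918033 201.06147541] was 328.8,201.1
top diff in spout area 0
```

View pics/t4.png

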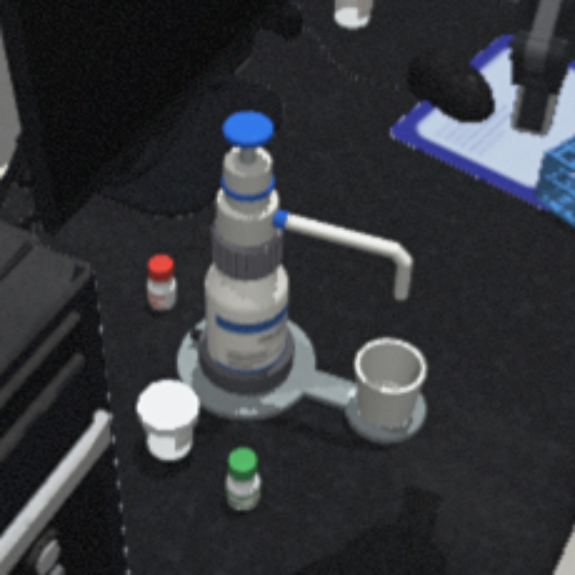

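The knob is fully up again at (248,128), the spout tip at (403,290) is over the cup, and the arm is clear of everything.

```bash
python3 -c "
from plant import robot
print(robot.job_done())"
```

```text
the job is handed in; nothing more can be done
None
```

I handed the job in with all steps done, though no verdict came back: the spout is over the cup, the knob was pressed to its first stop (about 6 N) and second stop (about 16 N) and is fully up again, and the pot and vials look undisturbed.

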